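# Run the power of a portable hob up to full

## Robot

A 7-joint arm with a two-finger parallel gripper is mounted at the origin on a cart in front of the work surface, level with it; the furniture and walls round the work are solid. World frame = base frame: x ahead of the robot, y to its left, z up, the work surface at z = 0. Lengths are in m, angles in rad, forces in N, time in s.
With the tool pointing down it reaches from about 0.425 to 0.925 m from the base axis. Payload 6.8 kg.
Tool frame: the origin (TCP) lies between the finger pads; the fingertips stand 11 mm ahead of it and the grasp point (between the pads) lies 8 mm behind it; z points along the fingers, y is the line along which they close (so a half turn about z gives the same grasp; the last joint's range is limited). The gripper opens to 85 mm and grips with 20 to 120 N. Pads are 22 mm wide; open, the fingers measure 114 mm over their backs; the gripper's body (76 mm by 85 mm) begins 54 mm behind the grasp point. The pads swing forward as they close: fully open they stand 13 mm farther back than shut.
Start: joints at [-1.432, 0.477, 0.022, 1.555, -0.011, 1.109, -0.083], TCP at [0.165, 0.655, 0.242] pointing down, gripper open.
Joint ranges: [-2.96, 2.96], [-0.34, 2.1], [-1.41, 1.46], [0.24, 2.44], [-1.37, 4.51], [0.17, 1.92], [-2.96, 2.96]. Speed limits (rad/s): [2.39, 2.39, 3.14, 3.14, 3.14, 3.14, 3.14].

## Interface

Orientations are given as a rotation vector (axis times angle).
In Python, from bench import r gives the robot as it stands.
- The arm moves only by the tool send_rows, never from a script. Its argument "deltas" is a list of rows, each an object of numbers: "dx", "dy", "dz": the shift along the world's x, y, z in mm; "rx", "ry", "rz": the turn, a rotation vector about the world's x, y, z in degrees. A call has 1 to 5 rows; each row is the pose to reach, as a shift and turn from the pose commanded when the call began; what a row does not reach only later rows make up. A row lasts 1/12 s, in which the tool goes at most 41.7 mm and 7.16 degrees, less where a joint would pass 70% of its speed; a pose out of reach is approached as far as the arm can. A call with a gripper value outside its range is refused whole. "jaw" is the finger opening in mm, from 0 to 85.4, set as the call begins (left out, the last holds). The fingers move at their own pace and stop on an object; "newtons" is the grip in N (left out, the last holds). Time passes only in rows, so rows that repeat a pose let the fingers close. It gives the time, the measured TCP pose, the force, the opening and the grip force at its end, in the units of the state.
- r.get_obs(): the state, without advancing time (a new reading comes with each control period).
- r.grab_frame(name): name is "side" or "top"; returns a dict with "frame" (420x560x3 uint8, blue, green, red), "z_map" (420x560 float32, m along the optical axis (not along the pixel's ray), 0 where there is no reading), "vertical_fov" (degrees; the focal length in pixels is half the picture's height over the tangent of half this angle, whatever the lens; pixels are square), "cx", "cy" (the principal point, pixels), "xyz" and "orientation" of the camera in the world. Camera axes: x right, y down, z forward; pixel columns grow to the right and rows downward; lengths in m; the calibration is good to about 2 mm. A picture is of the moment at which its call begins.
- r.hand_in(): hands the job in; it is judged then, once.
The state is a dict: "clock": time; "joints": joint angles; "qvel": joint speeds; "tau": joint torques, N m; "tcp_pos": TCP position; "orientation": TCP orientation; "contact_force": force on the tool from outside, world axes, zero at the start; "moment": the same for the moment, N m; "grip_width": finger opening in m; "gripper_force": force on a finger pad.
Only numpy, scipy, OpenCV 4.12 (cv2) and the standard library are available. Lean on these libraries where they do the work, as an engineer would, in place of code of your own. Each camera call takes 0.05 s, during which the arm holds its last target. There are 200 camera calls.

## Task

Turn the black portable hob up to full power: with the closed fingertips, go lightly along the arc of five domed keys from left to right, from the shortest printed bar to the longest, pressing down every key on the way, one after another. Finish with the fingertips still holding the orange key at the right end pressed down; the program ends while holding it. Do not lean hard on the hob, and leave the mug and the jars beside it where they stand.

Things in the scene. Friction and masses are not known exactly. Their poses are not given: they have to be found in the camera images.
- hob_plate: Portable induction hob, fixed: black glass top 280 x 300 mm (x, y), 60 mm above the worktop. Origin: centre of underside; -x front (to the robot), +y left. White 140 mm circle printed on it. In front of the circle five domed keys lie 45 mm apart (0.346 rad) on an arc of radius 130 mm about x = +40 mm, y = 0; beside each, towards the circle, a white bar, longer from left key to right.
- pad1_top (a point): Top centre of the first (farthest left, shortest bar) key: a round smooth dome, white, 35 mm in diameter, standing 5 mm above the glass when not pressed, so its top is 65 mm above the worktop. The point moves down with the key.
- pad1 (a joint): How far the first (farthest left, shortest bar) key is pressed, in m: 0 up, 0.005 fully down (top level with the glass). Springs back by itself; about 1 N starts it, 4.5 N brings it fully down; below the stop it is rigid. It registers from 0.0015.
- pad2_top (a point): Top centre of the second key: a round smooth dome, white, 35 mm in diameter, standing 5 mm above the glass when not pressed, so its top is 65 mm above the worktop. The point moves down with the key.
- pad2 (a joint): How far the second key is pressed, in m: 0 up, 0.005 fully down (top level with the glass). Springs back by itself; about 1 N starts it, 4.5 N brings it fully down; below the stop it is rigid. It registers from 0.0015.
- pad3_top (a point): Top centre of the third (middle) key: a round smooth dome, white, 35 mm in diameter, standing 5 mm above the glass when not pressed, so its top is 65 mm above the worktop. The point moves down with the key.
- pad3 (a joint): How far the third (middle) key is pressed, in m: 0 up, 0.005 fully down (top level with the glass). Springs back by itself; about 1 N starts it, 4.5 N brings it fully down; below the stop it is rigid. It registers from 0.0015.
- pad4_top (a point): Top centre of the fourth key: a round smooth dome, white, 35 mm in diameter, standing 5 mm above the glass when not pressed, so its top is 65 mm above the worktop. The point moves down with the key.
- pad4 (a joint): How far the fourth key is pressed, in m: 0 up, 0.005 fully down (top level with the glass). Springs back by itself; about 1 N starts it, 4.5 N brings it fully down; below the stop it is rigid. It registers from 0.0015.
- pad5_top (a point): Top centre of the fifth (orange, farthest right, longest bar) key: a round smooth dome, orange, 35 mm in diameter, standing 5 mm above the glass when not pressed, so its top is 65 mm above the worktop. The point moves down with the key.
- pad5 (a joint): How far the fifth (orange, farthest right, longest bar) key is pressed, in m: 0 up, 0.005 fully down (top level with the glass). Springs back by itself; about 1 N starts it, 4.5 N brings it fully down; below the stop it is rigid. It registers from 0.0015.
- mug_a: White mug with blue flowers, loose, 82 x 114 x 91 mm with handle; origin under the middle of its footprint, handle included. Stands to the right of the hob. Leave alone.
- jam_jar: Jam jar with red lid, loose, 69 mm across, 86 mm tall; origin at the centre of its underside. Stands to the right of the hob. Leave alone.
- spice_b: Spice jar with red cap, loose, 41 mm across, 105 mm tall; origin at the centre of its underside. Stands to the right of the hob. Leave alone.

How it is judged:
By the outcome, as a careful person would: the job done as asked, in the order asked, and still so for the second after the job is handed in, while the arm keeps its last pose, push and grip.
It also fails if it takes over 42 s, if anything falls off the work surface, if the arm or the gripper's body presses on something with over 40 N, if the wrist force passes 120 N, or if a joint passes its speed limit or range.

## Working session

There is one attempt and no reset: what is moved stays moved. The work goes in short steps, Python scripts to look and compute and a tool call to move; the robot and the scene stay as the last step left them, time stands still between calls to the robot, and variables do not carry over. Pictures are saved under pics/ and viewed, at most 10 in all, crops included, and the job is handed in when it is done.

Besides the shell and the picture viewer there is one more tool, called after "Emit:" as name(argument=value, ...), one argument or row to a line, values as JSON. send_rows: Moves the arm, as the interface text tells. Its arguments: {"type":"object","properties":{"deltas":{"type":"array","items":{"type":"object","properties":{"dx":{"type":"number"},"dy":{"type":"number"},"dz":{"type":"number"},"rx":{"type":"number"},"ry":{"type":"number"},"rz":{"type":"number"}}}},"jaw":{"type":"number"},"newtons":{"type":"number"}},"required":["deltas"]}

```bash
mkdir -p pics
cat > h.py <<'E'
import numpy as np,cv2
from scipy.spatial.transform import Rotation as R
from bench import r
def K(f): return f["frame"].shape[0]/2/np.tan(np.radians(f["vertical_fov"])/2)
def rot(f):
    o=np.array(f["orientation"]); return R.from_rotvec(o).as_matrix() if o.shape==(3,) else o
def ray(f,u,v,z):
    d=rot(f)@np.array([(u-f["cx"])/K(f),(v-f["cy"])/K(f),1]); c=np.array(f["xyz"])
    return c+d*(z-c[2])/d[2]
E
python3 - <<'E'
from h import *
import pickle
for n in("top","side"):
    f=r.grab_frame(n); cv2.imwrite(f"pics/{n}0.png",f["frame"]); pickle.dump(f,open(n+".pkl","wb"))
    print(n,f["xyz"],f["orientation"],f["vertical_fov"],f["cx"],f["cy"])
print(r.get_obs())
E
```

```text
top [ 0.42077207 -0.23844859  1.03267154] [-2.21266168  2.15922693 -0.08532843] 42.756323792420986 278.54279880091667 214.42733503729562
side [0.19851731 0.54777075 0.40945662] [-0.45419015  2.40677398 -1.65640719] 47.32384329317247 276.0945577365307 213.1187972468178
{'clock': 0.1, 'joints': array([-1.43212024,  0.47774599,  0.02232992,  1.55633231, -0.01152704,
        1.10930982, -0.08308683]), 'qvel': array([-0.00023503, -0.00125359,  0.00069755, -0.00349657, -0.00010375,
        0.00033806, -0.00178598]), 'tau': array([ 4.30989297e-03, -5.97760177e+01,  1.61361236e+00, -2.81953597e+01,
        1.28073263e-02,  5.09190097e-03, -7.26187750e-06]), 'tcp_pos': array([0.16475724, 0.65405599, 0.24141209]), 'orientation': array([-3.86587100e-01, -3.11760076e+00,  2.61390941e-03]), 'contact_force': array([-0.10117926, -0.223016  , -0.19095396]), 'moment': array([-0.02264212, -0.06264152,  0.00047797]), 'gripper_force': 0.0, 'grip_width': 0.0854333863481026}
```

View pics/top0.png

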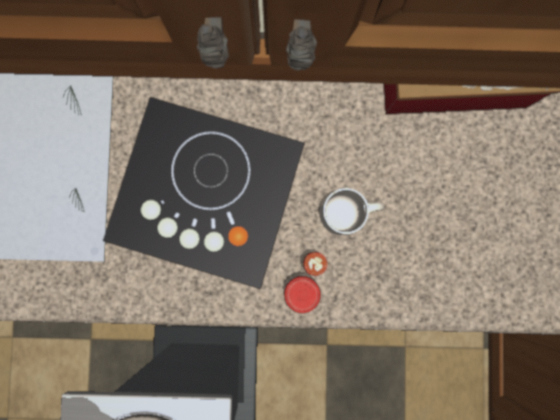

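View pics/side0.png

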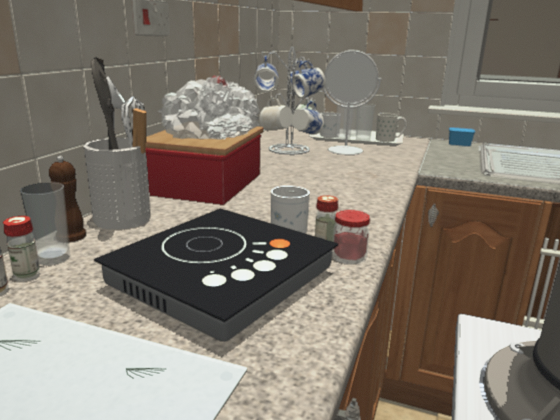

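The top view shows the hob with its white keys at about (150,210), (167,227), (189,239), (213,241) and the orange one at (238,236). The mug is at (345,212) and the jars at (316,263) and (302,294). The side view shows the same keys at (214,280) to (279,244).

```bash
cat > m.py <<'E'
from h import *
import pickle
from scipy.optimize import least_squares
guess={"top":[(150,210),(167,227),(189,239),(213,241),(238,236)],"side":[(214,280),(242,275),(264,266),(277,255),(279,244)]}
P={}
for n in guess:
    f=pickle.load(open(n+".pkl","rb")); im=f["frame"]; 
    hsv=cv2.cvtColor(im,cv2.COLOR_BGR2HSV)
    m=((hsv[...,2]>140)).astype(np.uint8)
    _,lab,st,ce=cv2.connectedComponentsWithStats(m,connectivity=4)
    P[n]=[]
    for g in guess[n]:
        l=lab[g[1],g[0]]; p=ray(f,*ce[l],0.0635); P[n].append(p[:2]); print(n,ce[l].round(1),st[l,2:],p.round(4), f["z_map"][g[1],g[0]])
    P[n]=np.array(P[n])
a=0.346*np.array([2,1,0,-1,-2])
mod=np.c_[0.04-0.13*np.cos(a),0.13*np.sin(a)]
def fit(Q):
    A=mod-mod.mean(0);B=Q-Q.mean(0)
    t=np.arctan2((A[:,0]*B[:,1]-A[:,1]*B[:,0]).sum(),(A*B).sum())
    M=np.array([[np.cos(t),-np.sin(t)],[np.sin(t),np.cos(t)]])
    o=Q.mean(0)-M@mod.mean(0); F=mod@M.T+o
    print("yaw",np.degrees(t),"origin",o,"res mm",((Q-F)*1e3).round(1).tolist()); return F
for n in P: print(fit(P[n]).round(4))
print("avg",fit((P["top"]+P["side"])/2).round(4))
f=pickle.load(open("top.pkl","rb"))
for nm,u,v,z in(("mug",345,212,.09),("spice",316,263,.105),("jam",302,294,.086)): print(nm,ray(f,u,v,z).round(3))
E
python3 m.py
```

```text
top [150.3 209.3] [ 20  20 300] [ 0.4958 -0.0096  0.0635] 0.9675964
top [167.  227.2] [ 19  19 301] [ 0.4641 -0.041   0.0635] 0.96769196
top [189.  238.3] [ 19  20 306] [ 0.445  -0.0816  0.0635] 0.9624387
top [213.5 241.2] [ 20  20 309] [ 0.4409 -0.1258  0.0635] 0.9684261
top [237.7 235.8] [ 20  20 300] [ 0.4517 -0.1692  0.0635] 0.9712489
side [213.6 279.8] [ 24  13 235] [ 0.4946 -0.0023  0.0635] 0.70025945
side [242.2 274.4] [ 24  12 223] [ 0.4629 -0.0336  0.0635] 0.7151331
side [263.8 265.2] [ 23  11 196] [ 0.4441 -0.0738  0.0635] 0.7458129
side [276.3 254.3] [ 22  10 171] [ 0.4397 -0.1176  0.0635] 0.7839255
side [279.4 243. ] [ 20   9 146] [ 0.4503 -0.1611  0.0635] 0.8212075
yaw -15.427395184741131 origin [ 0.53175704 -0.10539389] res mm [[-0.1, -0.2], [-0.0, -0.0], [-0.0, -0.1], [0.2, 0.2], [-0.1, 0.1]]
[[ 0.4959 -0.0094]
 [ 0.4642 -0.041 ]
 [ 0.445  -0.0815]
 [ 0.4407 -0.126 ]
 [ 0.4518 -0.1694]]
yaw -15.576505723842368 origin [ 0.53052834 -0.09780399] res mm [[-0.3, -0.6], [-0.2, -0.4], [0.3, -0.1], [0.3, 0.6], [-0.1, 0.5]]
[[ 0.4949 -0.0018]
 [ 0.4631 -0.0332]
 [ 0.4438 -0.0736]
 [ 0.4394 -0.1182]
 [ 0.4504 -0.1616]]
yaw -15.501740166740522 origin [ 0.53114283 -0.10159869] res mm [[-0.2, -0.4], [-0.1, -0.2], [0.1, -0.1], [0.2, 0.4], [-0.1, 0.3]]
avg [[ 0.4954 -0.0056]
 [ 0.4636 -0.0371]
 [ 0.4444 -0.0775]
 [ 0.4401 -0.1221]
 [ 0.4511 -0.1655]]
mug [ 0.497 -0.359  0.09 ]
spice [ 0.407 -0.308  0.105]
jam [ 0.352 -0.286  0.086]
```

Emit:
send_rows(
  deltas=[
    {"dx": 18, "dy": -36},
    {"dx": 36, "dy": -72},
    {"dx": 54, "dy": -108},
    {"dx": 72, "dy": -144},
    {"dx": 90, "dy": -180},
  ],
  jaw=0,
  newtons=30,
)

```text
$.deltas[0]: bad value
```

Emit:
send_rows(
  deltas=[
    {"dx": 18, "dy": -36},
    {"dx": 36, "dy": -72},
    {"dx": 54, "dy": -108},
    {"dx": 72, "dy": -144},
    {"dx": 90, "dy": -180},
  ],
)

```text
$.deltas[0]: bad value
```

Emit:
send_rows(
  deltas=[
    {"dx": 18, "dy": -36},
    {"dx": 36, "dy": -72},
    {"dx": 54, "dy": -108},
    {"dx": 72, "dy": -144},
    {"dx": 90, "dy": -180},
  ],
)

```text
$.deltas[0]: bad value
```

Emit:
send_rows(
  deltas=[
    {"dx": 18, "dy": -36, "dz": 0, "rx": 0, "ry": 0, "rz": 0},
    {"dx": 36, "dy": -72, "dz": 0, "rx": 0, "ry": 0, "rz": 0},
    {"dx": 54, "dy": -108, "dz": 0, "rx": 0, "ry": 0, "rz": 0},
    {"dx": 72, "dy": -144, "dz": 0, "rx": 0, "ry": 0, "rz": 0},
    {"dx": 90, "dy": -180, "dz": 0, "rx": 0, "ry": 0, "rz": 0},
  ],
  jaw=0,
  newtons=30,
)

```text
clock: 0.52
tcp_pos: [0.2554, 0.4724, 0.2418]
orientation: [-0.387, -3.118, 0.001]
contact_force: [0.3, 0.3, -0.2]
grip_width: 0.0259
gripper_force: 0.0
```

Emit:
send_rows(
  deltas=[
    {"dx": 18, "dy": -36, "dz": 0, "rx": 0, "ry": 0, "rz": 0},
    {"dx": 36, "dy": -72, "dz": 0, "rx": 0, "ry": 0, "rz": 0},
    {"dx": 54, "dy": -108, "dz": 0, "rx": 0, "ry": 0, "rz": 0},
    {"dx": 72, "dy": -144, "dz": 0, "rx": 0, "ry": 0, "rz": 0},
    {"dx": 90, "dy": -180, "dz": 0, "rx": 0, "ry": 0, "rz": 0},
  ],
)

```text
clock: 0.93
tcp_pos: [0.3452, 0.2924, 0.2422]
orientation: [-0.387, -3.117, 0.0]
contact_force: [2.0, 0.2, 0.8]
grip_width: 0.0
gripper_force: 0.0
```

Emit:
send_rows(
  deltas=[
    {"dx": 18, "dy": -36, "dz": -10, "rx": 0, "ry": 0, "rz": 0},
    {"dx": 36, "dy": -72, "dz": -20, "rx": 0, "ry": 0, "rz": 0},
    {"dx": 54, "dy": -108, "dz": -30, "rx": 0, "ry": 0, "rz": 0},
    {"dx": 72, "dy": -144, "dz": -40, "rx": 0, "ry": 0, "rz": 0},
    {"dx": 90, "dy": -180, "dz": -50, "rx": 0, "ry": 0, "rz": 0},
  ],
)

```text
clock: 1.35
tcp_pos: [0.4352, 0.1127, 0.192]
orientation: [0.386, 3.118, 0.001]
contact_force: [0.4, 1.7, 0.0]
grip_width: -0.0
gripper_force: 0.0
```

Emit:
send_rows(
  deltas=[
    {"dx": 18, "dy": -36, "dz": -20, "rx": 0, "ry": 0, "rz": 0},
    {"dx": 36, "dy": -72, "dz": -40, "rx": 0, "ry": 0, "rz": 0},
    {"dx": 48, "dy": -100, "dz": -60, "rx": 0, "ry": 0, "rz": 0},
    {"dx": 58, "dy": -117, "dz": -80, "rx": 0, "ry": 0, "rz": 0},
    {"dx": 58, "dy": -117, "dz": -80, "rx": 0, "ry": 0, "rz": 0},
  ],
)

```text
clock: 1.77
tcp_pos: [0.4922, -0.0076, 0.1091]
orientation: [-0.397, -3.113, 0.006]
contact_force: [-0.2, 0.1, -0.4]
grip_width: 0.0002
gripper_force: 0.0
```

Run:
```python
from h import *
o=r.get_obs(); print(o["clock"],o["tcp_pos"],o["orientation"],o["contact_force"],o["grip_width"],o["joints"])
a=[]
for n in("top","side"):
    f=r.grab_frame(n); p=np.array(o["tcp_pos"])+R.from_rotvec(o["orientation"]).apply([0,0,.011])
    c=rot(f).T@(p-f["xyz"]); u=(f["cx"]+K(f)*c[0]/c[2],f["cy"]+K(f)*c[1]/c[2]); print(n,"tip px",u)
    x,y=(100,130) if n=="top" else (120,130)
    a.append(cv2.resize(f["frame"][y:y+200,x:x+200],(400,400),interpolation=2))
    x0,y0=int((u[0]-x)*2),int((u[1]-y)*2); cv2.circle(a[-1],(x0,y0),2,(0,0,255),-1)
cv2.imwrite("pics/a1.png",np.hstack(a))
```

```text
1.7667 [ 0.4921625  -0.00756628  0.10913968] [-0.39664387 -3.11270027  0.00636178] [-0.15168072  0.07747818 -0.36165318] 0.0002013980324489107 [-0.42435155  0.38366626  0.37868761  2.11921622 -0.21677579  0.67957214
  1.41669957]
top tip px (np.float64(144.43472240043866), np.float64(209.72132033363152))
side tip px (np.float64(216.22784085762675), np.float64(257.3581337732377))
```

View pics/a1.png

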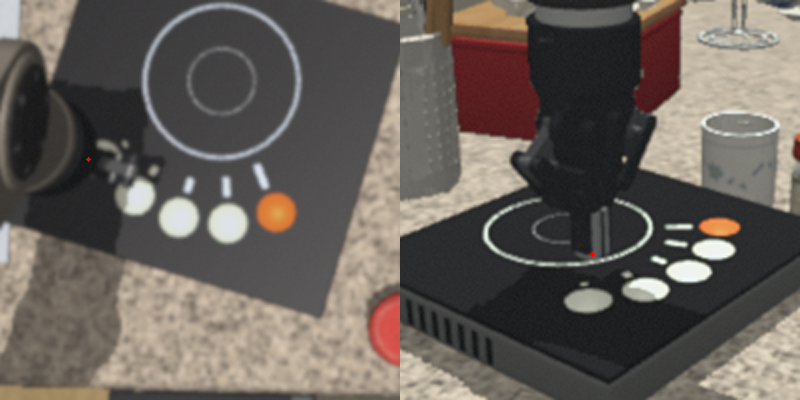

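Side view (right half): the projected tip lands on the visible fingertip bottom at about crop (593,254). Top view: the fingertips look shifted from the projected point, so I'll zoom in.

Run:
```python
from h import *
f=r.grab_frame("top"); im=f["frame"][170:260,90:210]
im=cv2.convertScaleAbs(cv2.resize(im,(800,600),interpolation=2),alpha=1.6,beta=20)
cv2.imwrite("pics/a2.png",im)
z=f["z_map"]; print((z[196:226:3,126:184:3]*1000).astype(int))
```

```text
[[700 713 726 736 765 779 802 977 973 974 978 976 975 975 978 975 975 975
  977 974]
 [701 717 724 738 764 778 800 977 975 976 977 977 977 972 975 975 975 973
  972 972]
 [703 716 724 738 760 778 796 972 969 971 976 977 979 974 976 976 975 975
  973 975]
 [709 721 729 741 764 783 798 814 822 864 974 974 974 974 973 978 974 972
  974 976]
 [714 723 736 760 768 783 799 820 819 864 845 842 842 839 978 974 977 978
  978 974]
 [718 725 740 759 771 788 805 825 829 833 833 849 836 840 975 976 975 974
  970 976]
 [724 739 757 767 781 797 809 817 830 834 833 836 840 843 971 975 976 972
  972 972]
 [730 740 761 775 789 885 821 821 861 844 847 837 840 845 973 971 976 974
  975 974]
 [742 762 775 789 976 973 977 972 975 844 843 837 841 973 970 971 972 973
  973 974]
 [764 779 790 972 969 975 975 974 972 969 972 842 840 971 966 971 972 973
  971 971]]
```

View pics/a2.png

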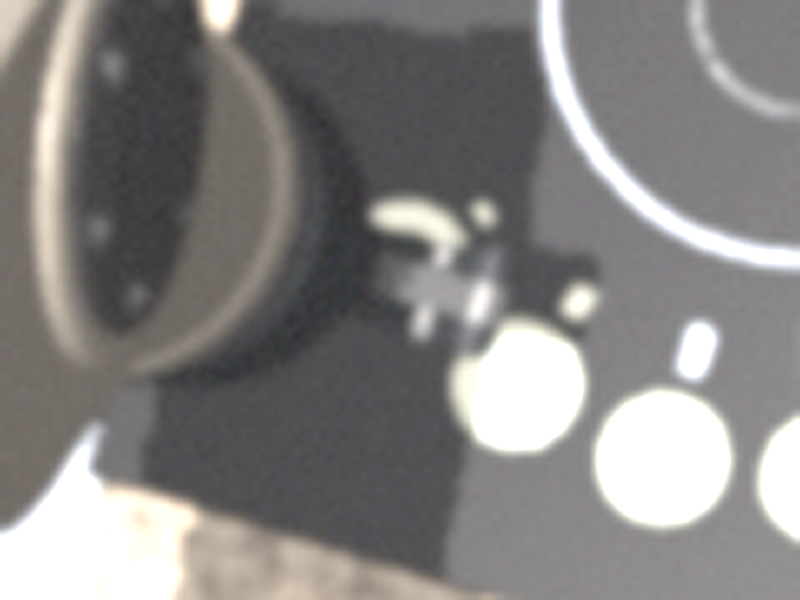

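The zoom shows that the grey shapes near (480,290) are finger knuckles at z≈0.19, per depth 0.84. They hide the tips from above, so the projection is consistent. I'll lower to just above key 1 and check with the side camera.

Emit:
send_rows(
  deltas=[
    {"dx": 2, "dy": -2, "dz": -15, "rx": 0, "ry": 0, "rz": 0},
    {"dx": 2, "dy": -2, "dz": -27, "rx": 0, "ry": 0, "rz": 0},
    {"dx": 2, "dy": -2, "dz": -30, "rx": 0, "ry": 0, "rz": 0},
    {"dx": 2, "dy": -2, "dz": -30, "rx": 0, "ry": 0, "rz": 0},
    {"dx": 2, "dy": -2, "dz": -30, "rx": 0, "ry": 0, "rz": 0},
  ],
)

```text
clock: 2.33
tcp_pos: [0.4951, -0.0034, 0.0831]
orientation: [0.384, 3.117, 0.001]
contact_force: [0.8, -0.5, 0.2]
grip_width: -0.0002
gripper_force: 0.0
```

Run:
```python
from h import *
o=r.get_obs(); print(o["clock"],o["tcp_pos"],o["orientation"],o["contact_force"])
f=r.grab_frame("side"); p=np.array(o["tcp_pos"])+R.from_rotvec(o["orientation"]).apply([0,0,.011])
c=rot(f).T@(p-f["xyz"]); print("tip px",f["cx"]+K(f)*c[0]/c[2],f["cy"]+K(f)*c[1]/c[2], "depth",c[2])
im=cv2.convertScaleAbs(cv2.resize(f["frame"][225:315,160:280],(800,600),interpolation=2),alpha=1.6,beta=20)
cv2.imwrite("pics/a3.png",im)
```

```text
2.3333 [ 0.4951166  -0.00337189  0.08313493] [3.84087384e-01 3.11727243e+00 1.17808401e-03] [ 0.78895096 -0.51228623  0.18640226]
tip px 213.46977305572779 274.21677638329004 depth 0.6994347291011543
```

View pics/a3.png

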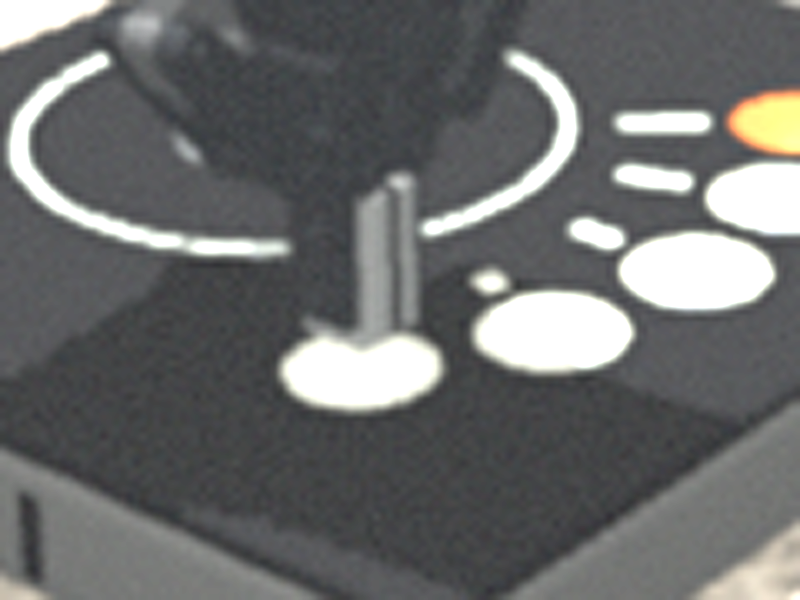

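The tip bottom is at about crop (360,326), matching the projection (356,328). Key 1's centre is at (361,370), so the tip is over the key within a few mm. Pressing gently.

Emit:
send_rows(
  deltas=[
    {"dx": 0, "dy": 0, "dz": -2, "rx": 0, "ry": 0, "rz": 0},
    {"dx": 0, "dy": 0, "dz": -4, "rx": 0, "ry": 0, "rz": 0},
    {"dx": 0, "dy": 0, "dz": -6, "rx": 0, "ry": 0, "rz": 0},
    {"dx": 0, "dy": 0, "dz": -7, "rx": 0, "ry": 0, "rz": 0},
    {"dx": 0, "dy": 0, "dz": -7, "rx": 0, "ry": 0, "rz": 0},
  ],
)

```text
clock: 2.8
tcp_pos: [0.495, -0.0044, 0.0752]
orientation: [0.387, 3.118, 0.0]
contact_force: [0.4, 0.2, 2.5]
grip_width: 0.0001
gripper_force: 0.6
```

Emit:
send_rows(
  deltas=[
    {"dx": 0, "dy": 0, "dz": 0, "rx": 0, "ry": 0, "rz": 0},
    {"dx": 0, "dy": 0, "dz": 0, "rx": 0, "ry": 0, "rz": 0},
    {"dx": 0, "dy": 0, "dz": 0, "rx": 0, "ry": 0, "rz": 0},
  ],
)

```text
clock: 3.05
tcp_pos: [0.495, -0.0044, 0.0754]
orientation: [0.387, 3.118, 0.0]
contact_force: [-0.2, 1.5, 1.0]
grip_width: 0.0003
gripper_force: 0.6
```

Emit:
send_rows(
  deltas=[
    {"dx": 0, "dy": 0, "dz": -1, "rx": 0, "ry": 0, "rz": 0},
    {"dx": 0, "dy": 0, "dz": -2, "rx": 0, "ry": 0, "rz": 0},
    {"dx": 0, "dy": 0, "dz": -2.5, "rx": 0, "ry": 0, "rz": 0},
    {"dx": 0, "dy": 0, "dz": -2.5, "rx": 0, "ry": 0, "rz": 0},
    {"dx": 0, "dy": 0, "dz": -2.5, "rx": 0, "ry": 0, "rz": 0},
  ],
)

```text
clock: 3.47
tcp_pos: [0.4951, -0.0044, 0.0729]
orientation: [0.387, 3.117, 0.0]
contact_force: [0.5, 0.3, 3.1]
grip_width: 0.0001
gripper_force: 1.4
```

Emit:
send_rows(
  deltas=[
    {"dx": 0, "dy": 0, "dz": 0, "rx": 0, "ry": 0, "rz": 0},
    {"dx": 0, "dy": 0, "dz": 0, "rx": 0, "ry": 0, "rz": 0},
  ],
)

```text
clock: 3.63
tcp_pos: [0.495, -0.0044, 0.0729]
orientation: [0.387, 3.117, 0.0]
contact_force: [0.1, 0.8, 2.3]
grip_width: -0.0002
gripper_force: 1.4
```

Key 1 is pressed about 3 mm at roughly 3 N. Sliding along the arc at that height.

Emit:
send_rows(
  deltas=[
    {"dx": -7, "dy": -5.5, "dz": -0.5, "rx": 0, "ry": 0, "rz": 0},
    {"dx": -14, "dy": -11, "dz": -0.5, "rx": 0, "ry": 0, "rz": 0},
    {"dx": -20.5, "dy": -17.5, "dz": -0.5, "rx": 0, "ry": 0, "rz": 0},
    {"dx": -27, "dy": -24, "dz": -0.5, "rx": 0, "ry": 0, "rz": 0},
    {"dx": -32, "dy": -30, "dz": -0.5, "rx": 0, "ry": 0, "rz": 0},
  ],
)

```text
clock: 4.05
tcp_pos: [0.4619, -0.0352, 0.0724]
orientation: [-0.387, -3.117, -0.0]
contact_force: [1.9, 1.8, 2.5]
grip_width: 0.0003
gripper_force: 1.6
```

Emit:
send_rows(
  deltas=[
    {"dx": 0, "dy": 0, "dz": 0, "rx": 0, "ry": 0, "rz": 0},
    {"dx": 0, "dy": 0, "dz": 0, "rx": 0, "ry": 0, "rz": 0},
    {"dx": 0, "dy": 0, "dz": 0, "rx": 0, "ry": 0, "rz": 0},
    {"dx": 0, "dy": 0, "dz": 0, "rx": 0, "ry": 0, "rz": 0},
  ],
)

```text
clock: 4.38
tcp_pos: [0.4624, -0.0348, 0.0721]
orientation: [-0.387, -3.117, 0.001]
contact_force: [-1.3, -1.4, 2.7]
grip_width: -0.0
gripper_force: 1.7
```

Run:
```python
from h import *
o=r.get_obs(); print(o["clock"],o["tcp_pos"],o["contact_force"])
f=r.grab_frame("side")
im=cv2.convertScaleAbs(cv2.resize(f["frame"][225:315,180:300],(800,600),interpolation=2),alpha=1.6,beta=20)
cv2.imwrite("pics/a4.png",im)
```

```text
4.3833 [ 0.46240877 -0.03479688  0.07212565] [-1.31524363 -1.42819118  2.66240358]
```

View pics/a4.png

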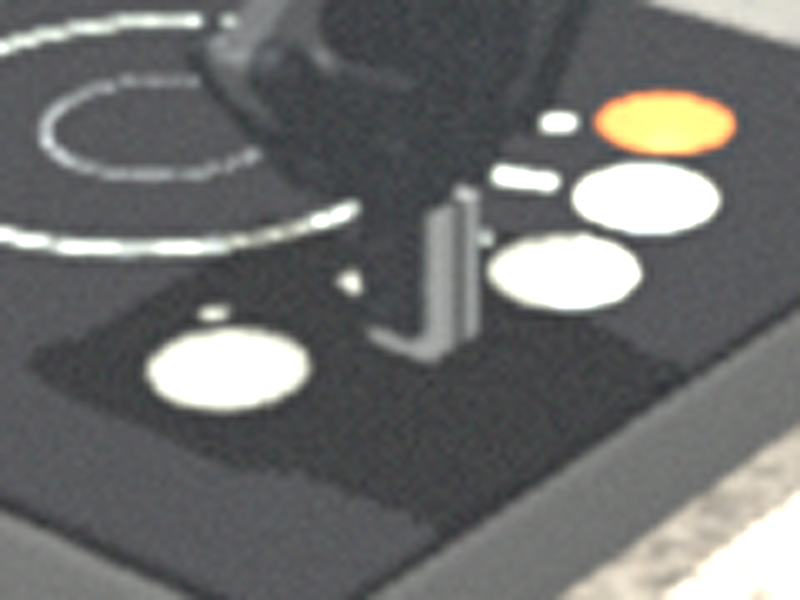

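Key 2 (expected at crop (415,329)) is sunk to near glass level and hidden under the tip, which is centred on it to within about 2 mm. Key 1 has sprung back up. Continuing.

Emit:
send_rows(
  deltas=[
    {"dx": -5, "dy": -7.5, "dz": 0, "rx": 0, "ry": 0, "rz": 0},
    {"dx": -9.5, "dy": -15, "dz": 0, "rx": 0, "ry": 0, "rz": 0},
    {"dx": -13, "dy": -23, "dz": 0, "rx": 0, "ry": 0, "rz": 0},
    {"dx": -16, "dy": -32, "dz": 0, "rx": 0, "ry": 0, "rz": 0},
    {"dx": -18.5, "dy": -40.5, "dz": 0, "rx": 0, "ry": 0, "rz": 0},
  ],
)

```text
clock: 4.85
tcp_pos: [0.444, -0.0757, 0.0724]
orientation: [-0.387, -3.118, -0.001]
contact_force: [0.1, 2.1, 3.7]
grip_width: -0.0
gripper_force: 1.6
```

Emit:
send_rows(
  deltas=[
    {"dx": 0, "dy": 0, "dz": 0, "rx": 0, "ry": 0, "rz": 0},
    {"dx": 0, "dy": 0, "dz": 0, "rx": 0, "ry": 0, "rz": 0},
    {"dx": 0, "dy": 0, "dz": 0, "rx": 0, "ry": 0, "rz": 0},
    {"dx": 0, "dy": 0, "dz": 0, "rx": 0, "ry": 0, "rz": 0},
  ],
)

```text
clock: 5.18
tcp_pos: [0.4443, -0.0753, 0.0723]
orientation: [-0.387, -3.117, 0.001]
contact_force: [-0.9, -2.4, 1.8]
grip_width: 0.0001
gripper_force: 1.6
```

Emit:
send_rows(
  deltas=[
    {"dx": -2.5, "dy": -9, "dz": 0, "rx": 0, "ry": 0, "rz": 0},
    {"dx": -4, "dy": -18, "dz": 0, "rx": 0, "ry": 0, "rz": 0},
    {"dx": -4.5, "dy": -27, "dz": 0, "rx": 0, "ry": 0, "rz": 0},
    {"dx": -4.5, "dy": -36, "dz": 0, "rx": 0, "ry": 0, "rz": 0},
    {"dx": -4, "dy": -44.5, "dz": 0, "rx": 0, "ry": 0, "rz": 0},
  ],
)

```text
clock: 5.6
tcp_pos: [0.4401, -0.1202, 0.0723]
orientation: [-0.387, -3.117, -0.001]
contact_force: [0.0, 1.9, 2.3]
grip_width: -0.0004
gripper_force: 1.6
```

Emit:
send_rows(
  deltas=[
    {"dx": 0, "dy": 0, "dz": 0, "rx": 0, "ry": 0, "rz": 0},
    {"dx": 0, "dy": 0, "dz": 0, "rx": 0, "ry": 0, "rz": 0},
    {"dx": 0, "dy": 0, "dz": 0, "rx": 0, "ry": 0, "rz": 0},
    {"dx": 0, "dy": 0, "dz": 0, "rx": 0, "ry": 0, "rz": 0},
  ],
)

```text
clock: 5.93
tcp_pos: [0.4405, -0.1198, 0.0724]
orientation: [0.387, 3.117, -0.001]
contact_force: [-0.8, -3.1, 2.8]
grip_width: 0.0001
gripper_force: 1.6
```

Run:
```python
from h import *
o=r.get_obs(); print(o["clock"],o["tcp_pos"],o["contact_force"])
f=r.grab_frame("side")
im=cv2.convertScaleAbs(cv2.resize(f["frame"][215:305,210:330],(800,600),interpolation=2),alpha=1.6,beta=20)
cv2.imwrite("pics/a5.png",im)
```

```text
5.9333 [ 0.44053326 -0.11980638  0.07236242] [-0.79043465 -3.12367296  2.75414494]
```

View pics/a5.png

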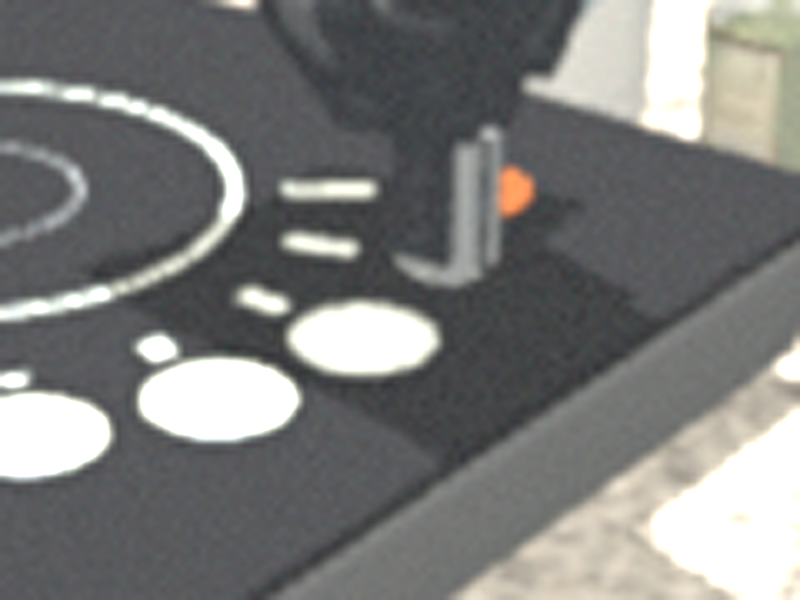

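Key 4 is pressed flush under the tip at about crop (445,270), and keys 1–3 are back up. Sliding on to the orange key.

Emit:
send_rows(
  deltas=[
    {"dx": 0, "dy": -9, "dz": 0, "rx": 0, "ry": 0, "rz": 0},
    {"dx": 2, "dy": -18, "dz": 0, "rx": 0, "ry": 0, "rz": 0},
    {"dx": 4, "dy": -27, "dz": 0, "rx": 0, "ry": 0, "rz": 0},
    {"dx": 7, "dy": -35.5, "dz": 0, "rx": 0, "ry": 0, "rz": 0},
    {"dx": 10.5, "dy": -43.5, "dz": 0, "rx": 0, "ry": 0, "rz": 0},
  ],
)

```text
clock: 6.4
tcp_pos: [0.4508, -0.1638, 0.0722]
orientation: [-0.387, -3.117, -0.001]
contact_force: [-1.6, 2.4, 3.3]
grip_width: -0.0
gripper_force: 1.6
```

Emit:
send_rows(
  deltas=[
    {"dx": 0, "dy": 0, "dz": 0, "rx": 0, "ry": 0, "rz": 0},
    {"dx": 0, "dy": 0, "dz": 0, "rx": 0, "ry": 0, "rz": 0},
    {"dx": 0, "dy": 0, "dz": 0, "rx": 0, "ry": 0, "rz": 0},
    {"dx": 0, "dy": 0, "dz": 0, "rx": 0, "ry": 0, "rz": 0},
    {"dx": 0, "dy": 0, "dz": 0, "rx": 0, "ry": 0, "rz": 0},
  ],
)

```text
clock: 6.82
tcp_pos: [0.4512, -0.163, 0.0725]
orientation: [0.386, 3.117, -0.0]
contact_force: [0.7, -1.9, 3.1]
grip_width: 0.0001
gripper_force: 1.5
```

Run:
```python
from h import *
o=r.get_obs(); print(o["clock"],o["tcp_pos"],o["contact_force"])
f=r.grab_frame("side")
im=cv2.convertScaleAbs(cv2.resize(f["frame"][190:295,220:360],(800,600),interpolation=2),alpha=1.6,beta=20)
cv2.imwrite("pics/a6.png",im)
```

```text
6.8167 [ 0.4512341  -0.16304347  0.07248602] [ 0.66133964 -1.93127845  3.10710973]
```

View pics/a6.png

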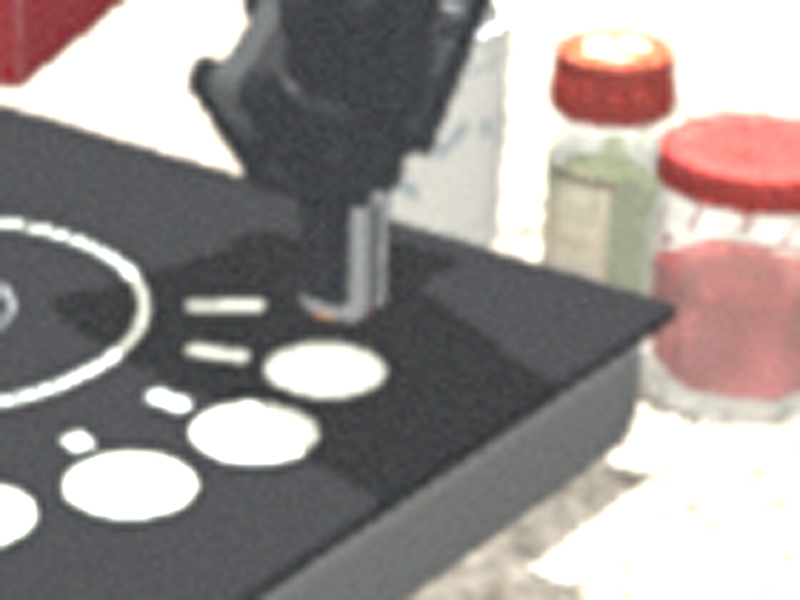

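The orange key is pressed under the tip, with a sliver of orange visible at about crop (325,315). The other four keys are up, and the mug and jars are untouched. Handing in while holding.

```bash
python3 -c "
from bench import r
print(r.hand_in())"
```

```text
the job is handed in; nothing more can be done
None
```

I slid the closed fingertips along all five keys from left to right, pressing each one, and handed the job in at about 7 s with the orange key still held down about 3.5 mm at roughly 3 N; the mug and jars were not touched.

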